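# Re-index the analyser's probe arm over the wash cup

### The arm

A 6-joint arm with a two-finger parallel gripper is mounted at the origin on the work surface. World frame = base frame: x ahead of the robot, y to its left, z up, the work surface at z = 0. Lengths are in m, angles in degrees, forces in N, time in s.
With the tool pointing down it reaches from about 0.325 to 0.775 m from the base axis. Payload 5.5 kg.
Tool frame: the origin (TCP) lies between the finger pads; the fingertips stand 25 mm ahead of it and the grasp point (between the pads) lies 6 mm ahead of it (tips_ahead is the distance from the TCP to the fingertips, in m); z points along the fingers, y is the line along which they close (so a half turn about z gives the same grasp; the last joint's range is limited). The gripper opens to 88 mm and grips with 3 to 60 N. Pads are 20 mm wide; open, the fingers measure 115 mm over their backs; the gripper's body (75 mm by 178 mm) begins 61 mm behind the grasp point.
Start: joints at [-77.962, 5.22, 70.514, -0, 104.267, -3.249], TCP at [0.158, -0.579, 0.248] pointing down, gripper open.
Joint ranges: [-164.24, 164.24], [-49.07, 125.15], [9.68, 141.18], [-86.29, 266.29], [3.28, 154.24], [-151.56, 151.56]. Speed limits (degrees/s): [147.25, 147.25, 172.46, 180, 180, 180].

### API

Orientations are given as [roll, pitch, yaw] about the fixed x, y, z axes, in that order (R = Rz(yaw) Ry(pitch) Rx(roll)).
In Python, from rig import * gives the robot as it stands.
- The arm moves only by the tool arm_command, never from a script. Its arguments are lists of equal length, an entry for each row: "xyz": the shift along the tool's x, y, z in mm, a list of three; "angular": the turn, a rotation vector about the tool's x, y, z in rad, a list of three. In form: {"xyz": [[dx, dy, dz], ...], "angular": [[wx, wy, wz], ...]}. A call has 1 to 10 rows; each row is the pose to reach, as a shift and turn from the pose commanded when the call began, along the tool's axes at that moment; what a row does not reach only later rows make up. A row lasts 1/12 s, in which the tool goes at most 41.7 mm and 7.16 degrees, less where a joint would pass 70% of its speed; a pose out of reach is approached as far as the arm can. A call with a gripper value outside its range is refused whole. "grip" is the opening, from 0 (shut) to 1 (fully open), set as the call begins (left out, the last holds). The fingers move at their own pace and stop on an object; "squeeze" is the grip in N (left out, the last holds). Time passes only in rows, so rows that repeat a pose let the fingers close. It gives the time, the measured TCP pose, the force, the opening and the grip force at its end, in the units of the state.
- read_state(): the state, without advancing time (a new reading comes with each control period).
- snapshot(name): name is "scene" or "top" or "wrist"; returns the picture (400x640x3 uint8, red, green, blue); there is no depth.
- get_calibration(name): a dict with "fovy" (degrees; the focal length in pixels is half the picture's height over the tangent of half this angle, whatever the lens; pixels are square), "cx", "cy" (the principal point, pixels), "xyz" and "rotation" of the camera in the world. Camera axes: x right, y down, z forward; pixel columns grow to the right and rows downward; lengths in m; the calibration is good to about 2 mm. A picture is of the moment at which its call begins: read the wrist's pose just before it. get_calibration takes no time and is no camera call; for the wrist camera it gives the pose at the moment of the call.
- job_done(): hands the job in; it is judged then, once.
The state is a dict: "time": time; "joint_pos": joint angles; "qd": joint speeds; "effort": joint torques, N m; "tcp_pos": TCP position; "ee_rot": TCP orientation; "ft_force": force on the tool from outside, world axes, zero at the start; "torque": the same for the moment, N m; "grip_width": opening from 0.0 (shut) to 1.0 (fully open); "grip_force": force on a finger pad.
Only numpy, scipy, OpenCV 4.12 (cv2) and the standard library are available. Lean on these libraries where they do the work, as an engineer would, in place of code of your own. Each camera call takes 0.05 s, during which the arm holds its last target. There are 200 camera calls.

### The job

Bring the analyser's probe arm to its service position over the blue wash cup: pull the red plunger handle up, twist it so that it stays held out by itself, and let go of it. Swing the arm until its probe hangs over the blue cup, then take the handle again and twist it back so that the plunger drops fully home and locks the arm there. Leave the multimeter, the bottle and the screwdriver where they are.

Things in the scene. Friction and masses are not known exactly. Their poses are not given: they have to be found in the camera images.
- pivot (a point): point on the vertical pivot axis of the probe arm, 150 mm above the table. The pivot stands on a cream analyser deck, a fixed slab 30 mm thick, on a grey drum of 96 mm radius. Its x axis points away from the arm's middle position: at joint swing = 0 the arm points along this frame's -x.
- swing (a joint): angle of the probe arm about the pivot, rad, positive counter-clockwise seen from above. Range -1.0 to 1.0, starts locked at 0. It has notches for the plunger at -50, -25, 0, 25 and 50 degrees (-0.873, -0.436, 0, 0.436, 0.873), and light friction (about 0.12 N m), so it stays where it is left. Within about 0.04 rad of a notch the plunger's round end finds the notch by itself; locked, the arm has about 0.013 rad of play either way.
- beam_grip (a point): a good place to take or push the arm: centre of the cream beam, 175 mm out from the pivot axis, half-way up. The beam is 36 mm wide and 30 mm high (15 mm above and below this point), runs from 30 mm behind the pivot to 215 mm out, and is clear on both sides and below (70 mm over the deck; cups 42 mm below the beam). Frame: x along the beam towards the pivot, y across it, z up.
- probe_tip (a point): lower end of the thin steel probe (7 mm diameter, 34 mm long) under the arm's outer end, 200 mm out from the pivot axis, 88 mm above the table
- knob_grip (a point): centre of the red T-handle of the plunger, a bar 70 mm long, 12 mm wide, 24 mm high, on a thin vertical stem 80 mm out from the pivot axis on the arm. Origin at the bar's centre, x along the bar, y across it, z up; the bar is pinched across its width from above. With the plunger home the bar's centre is 196 mm above the table, its underside 16 mm above the steel sleeve under it (36 mm long and wide). Locked, the bar lies along the arm; held out, it lies nearly across it.
- plunger (a joint): lift of the plunger and its handle, m: 0 fully home (locked), 0.022 the upper stop. A spring of about 5 N (home) to 9 N pulls it down. Lifted above 0.015 it can be twisted; twisted by more than 0.3 rad its brass key then rests on the sleeve at 0.015 and holds it out, clear of the notches.
- knob (a joint): twist of the handle relative to the arm, rad: 0 locked (bar along the arm), 1.4 the other stop (bar nearly across the arm), positive counter-clockwise seen from above. While the plunger is home it cannot be twisted. It stays where it is left; turned back to below about 0.1 the key drops into the sleeve's slot.
- wash_rim (a point): centre of the rim of the blue wash cup (rim 54 mm across, 50 mm high, rim 80 mm above the table), fixed on the deck at 200 mm from the pivot axis, right below the probe's place at one of the notches (-50, -25, 25 or 50 degrees). The other three of these places hold fixed cups of the same size, white, grey and yellow.
- meter_mid (a point): centre of the orange multimeter lying on the deck, 160 x 85 x 34 mm, x along its length; a bystander
- flask_mid (a point): centre of the amber bottle standing on the deck, 54 mm diameter, 110 mm high; a bystander
- driver_mid (a point): middle of the yellow-handled screwdriver lying on the deck, 190 mm long, x along it; a bystander

How it is judged:
By the outcome, as a careful person would: the job done as asked, in the order asked, and still so for the second after the job is handed in, with the robot touching nothing.
It also fails if it takes over 64 s, if anything falls off the work surface, if the arm or the gripper's body presses on something with over 40 N, if the wrist force passes 120 N, or if a joint passes its speed limit or range.

## Working session

There is one attempt and no reset: what is moved stays moved. The work goes in short steps, Python scripts to look and compute and a tool call to move; the robot and the scene stay as the last step left them, time stands still between calls to the robot, and variables do not carry over. Pictures are saved under pics/ and viewed, at most 10 in all, crops included, and the job is handed in when it is done.

Besides the shell and the picture viewer there is one more tool, called by a JSON object that holds its "name" and its "arguments", one argument or row to a line. arm_command: Moves the arm, as the interface text tells. Its arguments: {"type":"object","properties":{"xyz":{"type":"array"},"angular":{"type":"array"},"grip":{"type":"number"},"squeeze":{"type":"number"}},"required":["xyz","angular"]}

```bash
mkdir -p pics; ls
python3 - <<'E'
from rig import *
import cv2
print(read_state())
for n in ["scene","top"]:
    c=get_calibration(n);print(n,c)
    cv2.imwrite(f"pics/{n}0.png",snapshot(n)[:,:,::-1])
E
```

```text
pics
{'time': 0.0, 'joint_pos': array([-7.79635511e+01,  5.26439580e+00,  7.05801755e+01, -2.75799161e-03,
        1.04268552e+02, -3.24887345e+00]), 'qd': array([-0.01241103,  0.15819044, -0.05314819, -0.09654911, -0.0176832 ,
       -0.00337295]), 'effort': array([-2.04822980e-03, -4.46457446e+01, -4.06441927e+01,  6.96490263e-02,
        2.95549294e-02, -1.38061105e-04]), 'tcp_pos': array([ 0.15810473, -0.57853399,  0.2465102 ]), 'ee_rot': array([-1.79886907e+02, -3.74111141e-03,  1.52846416e+01]), 'ft_force': array([ 0.14006434, -0.43548521, -0.45852641]), 'torque': array([-0.05405058, -0.03455238,  0.01969118]), 'grip_force': 0.0, 'grip_width': 0.9990671441014697}
scene {'fovy': 50.02893513175894, 'cx': 313.74977288800534, 'cy': 202.82862674253758, 'xyz': array([ 1.36314651, -0.13606882,  0.96718944]), 'rotation': array([-136.88923441,   -1.04969897,   79.92873956])}
top {'fovy': 51.88049637071718, 'cx': 325.2048070102019, 'cy': 194.49746211934, 'xyz': array([0.45774536, 0.02819668, 1.2694822 ]), 'rotation': array([-171.80107205,    0.50818184,  -91.68678876])}
```

View pics/top0.png

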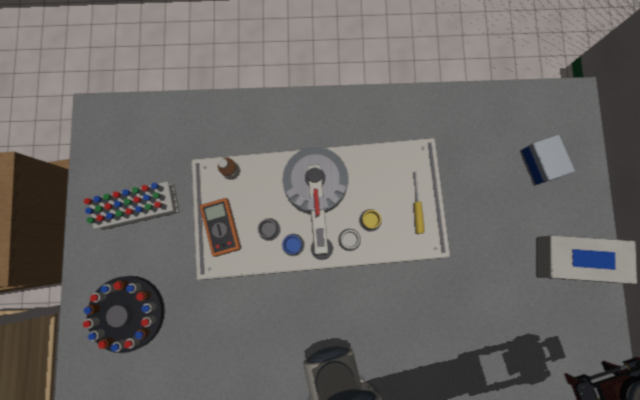

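View pics/scene0.png

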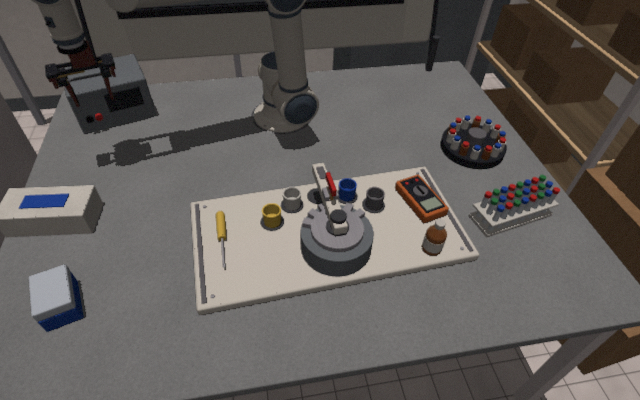

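The top view shows the pivot at about (315,178), the red bar at (317,202) and the blue cup at (293,244). The meter and bottle are on the left, and the screwdriver is on the right at (418,205). In the scene view the bar is at (331,184) and the blue cup at (347,189).

```bash
cat > h.py <<'E'
from rig import *
import numpy as np, cv2
from scipy.spatial.transform import Rotation as R
def ray(cal,u,v):
    f=200/np.tan(np.radians(cal["fovy"]/2))
    M=R.from_euler("xyz",cal["rotation"],degrees=True).as_matrix()
    return cal["xyz"],M@np.array([(u-cal["cx"])/f,(v-cal["cy"])/f,1])
def onz(cal,u,v,z):
    o,d=ray(cal,u,v); return o+d*(z-o[2])/d[2]
def two(c1,p1,c2,p2):
    o1,d1=ray(c1,*p1);o2,d2=ray(c2,*p2)
    s=np.linalg.lstsq(np.c_[d1,-d2],o2-o1,rcond=None)[0]
    a,b=o1+s[0]*d1,o2+s[1]*d2
    return (a+b)/2,np.linalg.norm(a-b)
def blob(im,lo,hi,box,satmin=120,vmin=50):
    hsv=cv2.cvtColor(im,cv2.COLOR_RGB2HSV); H=hsv[...,0].astype(int)
    h=(H>=lo)&(H<=hi) if lo<=hi else (H>=lo)|(H<=hi)
    m=(h&(hsv[...,1]>satmin)&(hsv[...,2]>vmin)).astype(np.uint8)
    k=np.zeros_like(m);x0,y0,x1,y1=box;k[y0:y1,x0:x1]=1;m*=k
    cs,_=cv2.findContours(m,cv2.RETR_EXTERNAL,cv2.CHAIN_APPROX_NONE)
    return max(cs,key=cv2.contourArea)
def cen(c):
    m=cv2.moments(c);return m["m10"]/m["m00"],m["m01"]/m["m00"]
E
python3 - <<'E'
from h import *
ims={n:cv2.imread(f"pics/{n}0.png")[:,:,::-1].copy() for n in("top","scene")}
T,S=get_calibration("top"),get_calibration("scene")
r=blob(ims["top"],172,8,(300,180,335,225));rs=blob(ims["scene"],172,8,(315,165,345,205))
print("red",cv2.contourArea(r),cen(r),cv2.minAreaRect(r),cen(rs))
print(onz(T,*cen(r),.205),onz(S,*cen(rs),.196),two(T,cen(r),S,cen(rs)))
box=cv2.boxPoints(cv2.minAreaRect(r));print([onz(T,*p,.208).round(4) for p in box])
for n,lo,hi,bx in(("blue",100,125,(275,225,310,262)),("yellow",18,32,(355,205,385,235))):
    c=blob(ims["top"],lo,hi,bx);e=cv2.minEnclosingCircle(c);print(n,e,cen(c),onz(T,*e[0],.08))
print("drum approx",onz(T,315,178,.15))
v=cv2.resize(ims["top"][150:270,250:390],None,fx=5,fy=5,interpolation=cv2.INTER_CUBIC)
cv2.imwrite("pics/crop0.png",v[:,:,::-1])
E
```

```text
red 57.5 (316.13623188405796, 201.5710144927536) ((316.1844482421875, 201.5286865234375), (25.168933868408203, 3.3498222827911377), 84.80557250976562) (330.66347687400315, 183.6969696969697)
[0.59341966 0.05732653 0.205     ] [0.5951204  0.05893623 0.196     ] (array([0.59474772, 0.05828802, 0.19573083]), np.float64(0.0014437630756288036))
[array([0.626 , 0.0636, 0.208 ]), array([0.6265, 0.0549, 0.208 ]), array([0.5606, 0.0507, 0.208 ]), array([0.5601, 0.0594, 0.208 ])]
blue ((291.4761962890625, 244.23809814453125), 8.960203170776367) (291.63004484304935, 244.28923766816143) [0.48792956 0.13488037 0.08      ]
yellow ((371.1153869628906, 218.93077087402344), 9.177977561950684) (370.8416485900217, 218.8864786695589) [ 0.55384673 -0.09706963  0.08      ]
drum approx [0.66625092 0.06024704 0.15      ]
```

View pics/crop0.png

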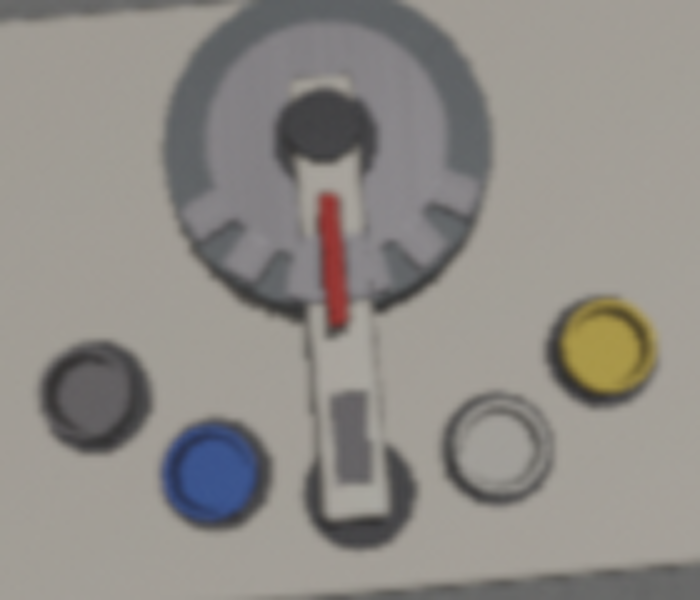

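The numbers agree: the bar's height triangulates to 0.1957 m and the pivot comes out near (0.674, 0.063). The blue cup is 0.20 m from it at about -25° swing. Next I move above the handle.

{"name": "arm_command", "arguments": {
  "xyz": [
    [29.4,-25,-7],
    [58.8,-50,-14],
    [88.2,-75,-21],
    [117.6,-100,-28],
    [147,-125,-35],
    [176.4,-150,-42],
    [205.8,-175,-49],
    [235.2,-200,-56],
    [264.6,-225,-60],
    [294,-250,-60]
  ],
  "angular": [
    [0,0,0],
    [0,0,0],
    [0,0,0],
    [0,0,0],
    [0,0,0],
    [0,0,0],
    [0,0,0],
    [0,0,0],
    [0,0,0],
    [0,0,0]
  ]
}}

```text
time: 0.93
tcp_pos: [0.3766, -0.2585, 0.3086]
ee_rot: [179.9, -0.1, 15.3]
ft_force: [0.8, -0.4, -0.7]
grip_width: 0.998
grip_force: 0.0
```

{"name": "arm_command", "arguments": {
  "xyz": [
    [32,-27,0],
    [64,-54,0],
    [96,-81,0],
    [128,-108,0],
    [160,-135,0],
    [192,-162,0],
    [224,-189,0],
    [256,-216,0],
    [284,-240,0],
    [295,-249,0]
  ],
  "angular": [
    [0,0,0],
    [0,0,0],
    [0,0,0.03],
    [0,0,0.06],
    [0,0,0.09],
    [0,0,0.12],
    [0,0,0.15],
    [0,0,0.18],
    [0,0,0.2],
    [0,0,0.207]
  ],
  "grip": 0.6
}}

```text
time: 1.77
tcp_pos: [0.5962, 0.0622, 0.3056]
ee_rot: [-179.9, 0.1, 3.6]
ft_force: [0.9, -0.4, -0.3]
grip_width: 0.599
grip_force: 0.0
```

{"name": "arm_command", "arguments": {
  "xyz": [
    [0,0,0],
    [0,0,0]
  ],
  "angular": [
    [0,0,0],
    [0,0,0]
  ]
}}

```text
time: 1.93
tcp_pos: [0.5948, 0.0583, 0.3065]
ee_rot: [180.0, 0.1, 3.5]
ft_force: [0.2, -0.1, 0.2]
grip_width: 0.601
grip_force: 0.0
```

```bash
cat >> h.py <<'E'
def delta(xyz,yaw):
    s=read_state(); M=R.from_euler("xyz",s["ee_rot"],degrees=True)
    t=R.from_euler("xyz",[180,0,yaw],degrees=True)
    print("t",s["time"],"tcp",s["tcp_pos"].round(4),s["ee_rot"].round(2))
    print("shift mm",(M.inv().apply(np.array(xyz)-s["tcp_pos"])*1000).round(1),"turn",(M.inv()*t).as_rotvec().round(3))
E
python3 - <<'E'
from h import *
c=get_calibration("wrist");im=snapshot("wrist");cv2.imwrite("pics/w0.png",im[:,:,::-1]);print(c)
r=blob(im,172,8,(0,0,640,400));print(cen(r),cv2.minAreaRect(r))
b=cv2.boxPoints(cv2.minAreaRect(r));print([onz(c,*p,.208).round(4) for p in b],onz(c,*cen(r),.205))
delta([.5945,.058,.205],3.5)
E
```

```text
{'fovy': 70.79625072143007, 'cx': 319.31866604289496, 'cy': 203.7732128204136, 'xyz': array([0.66062703, 0.06215239, 0.44375405]), 'rotation': array([ 1.66073385e+02, -8.49091892e-02, -8.64558103e+01])}
(317.97126750318233, 209.14329878159663) ((318.0, 209.0), (78.0, 12.0), 90.0)
[array([0.631 , 0.0661, 0.208 ]), array([0.6316, 0.0561, 0.208 ]), array([0.5617, 0.0515, 0.208 ]), array([0.5611, 0.0622, 0.208 ])] [0.59663672 0.05902003 0.205     ]
t 1.9833 tcp [0.5945 0.0573 0.3072] [1.7997e+02 7.0000e-02 3.4400e+00]
shift mm [  0.2  -0.7 102.2] turn [ 0.001  0.001 -0.001]
```

View pics/w0.png

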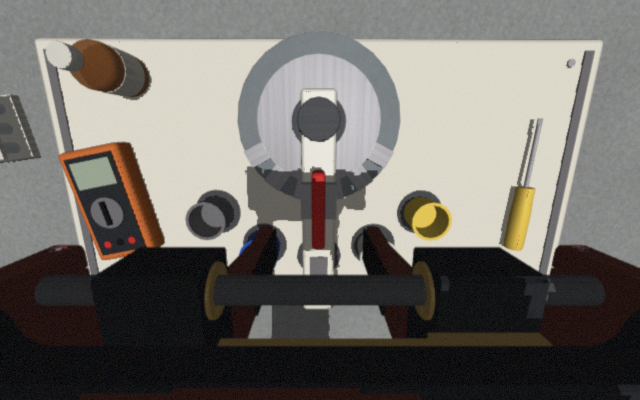

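The wrist view shows the red bar at (318,209), straight between the open fingers. Its length measures 70 mm, as it should, and its centre is near (0.5955, 0.0585). I'll descend and grip.

{"name": "arm_command", "arguments": {
  "xyz": [
    [0.3,-0.3,15],
    [0.6,-0.6,35],
    [0.9,-0.8,55],
    [1,-1,72],
    [1,-1,86],
    [1,-1,95],
    [1,-1,100],
    [1,-1,101],
    [1,-1,101],
    [1,-1,101]
  ],
  "angular": [
    [0,0,0],
    [0,0,0],
    [0,0,0],
    [0,0,0],
    [0,0,0],
    [0,0,0],
    [0,0,0],
    [0,0,0],
    [0,0,0],
    [0,0,0]
  ]
}}

```text
time: 2.82
tcp_pos: [0.596, 0.0586, 0.208]
ee_rot: [180.0, -0.1, 3.4]
ft_force: [1.0, 0.7, 0.9]
grip_width: 0.598
grip_force: 0.0
```

{"name": "arm_command", "arguments": {
  "xyz": [
    [0,0,0],
    [0,0,0],
    [0,0,0],
    [0,0,0],
    [0,0,0],
    [0,0,0],
    [0,0,0],
    [0,0,0]
  ],
  "angular": [
    [0,0,0],
    [0,0,0],
    [0,0,0],
    [0,0,0],
    [0,0,0],
    [0,0,0],
    [0,0,0],
    [0,0,0]
  ],
  "grip": 0,
  "squeeze": 35
}}

```text
time: 3.48
tcp_pos: [0.5957, 0.0592, 0.2066]
ee_rot: [-180.0, 0.0, 3.5]
ft_force: [-0.3, 1.2, -0.6]
grip_width: 0.136
grip_force: 35.0
```

{"name": "arm_command", "arguments": {
  "xyz": [
    [0,0,-3],
    [0,0,-6],
    [0,0,-9],
    [0,0,-12],
    [0,0,-15],
    [0,0,-17],
    [0,0,-19],
    [0,0,-19],
    [0,0,-19]
  ],
  "angular": [
    [0,0,0],
    [0,0,0],
    [0,0,0],
    [0,0,0],
    [0,0,0],
    [0,0,0],
    [0,0,0],
    [0,0,0],
    [0,0,0]
  ]
}}

```text
time: 4.23
tcp_pos: [0.5956, 0.0591, 0.2254]
ee_rot: [-180.0, 0.0, 3.4]
ft_force: [2.1, 2.1, -9.7]
grip_width: 0.137
grip_force: 35.0
```

{"name": "arm_command", "arguments": {
  "xyz": [
    [0,0,0],
    [0,0,0],
    [0,0,0],
    [0,0,0],
    [0,0,0],
    [0,0,0],
    [0,0,0],
    [0,0,0],
    [0,0,0],
    [0,0,0]
  ],
  "angular": [
    [0,0,-0.06],
    [0,0,-0.12],
    [0,0,-0.18],
    [0,0,-0.24],
    [0,0,-0.3],
    [0,0,-0.36],
    [0,0,-0.42],
    [0,0,-0.48],
    [0,0,-0.54],
    [0,0,-0.6]
  ]
}}

```text
time: 5.07
tcp_pos: [0.5954, 0.0585, 0.2252]
ee_rot: [-180.0, 0.1, 37.9]
ft_force: [0.0, 2.0, -9.9]
grip_width: 0.134
grip_force: 35.0
```

{"name": "arm_command", "arguments": {
  "xyz": [
    [0,0,0],
    [0,0,0],
    [0,0,0],
    [0,0,0],
    [0,0,0],
    [0,0,0],
    [0,0,0],
    [0,0,0],
    [0,0,0],
    [0,0,0]
  ],
  "angular": [
    [0,0,-0.07],
    [0,0,-0.14],
    [0,0,-0.21],
    [0,0,-0.28],
    [0,0,-0.35],
    [0,0,-0.42],
    [0,0,-0.49],
    [0,0,-0.56],
    [0,0,-0.62],
    [0,0,-0.65]
  ]
}}

```text
time: 5.9
tcp_pos: [0.5946, 0.0584, 0.225]
ee_rot: [-179.8, 0.1, 75.2]
ft_force: [-2.7, 0.8, -9.5]
grip_width: 0.133
grip_force: 35.0
```

{"name": "arm_command", "arguments": {
  "xyz": [
    [0,0,1],
    [0,0,2],
    [0,0,3],
    [0,0,4],
    [0,0,4],
    [0,0,4]
  ],
  "angular": [
    [0,0,0],
    [0,0,0],
    [0,0,0],
    [0,0,0],
    [0,0,0],
    [0,0,0]
  ]
}}

```text
time: 6.4
tcp_pos: [0.5948, 0.0585, 0.2217]
ee_rot: [-179.9, 0.1, 75.0]
ft_force: [-6.8, 0.8, -7.9]
grip_width: 0.138
grip_force: 35.0
```

{"name": "arm_command", "arguments": {
  "xyz": [
    [0,0,0],
    [0,0,0],
    [0,0,0],
    [0,0,0],
    [0,0,0],
    [0,0,0]
  ],
  "angular": [
    [0,0,0],
    [0,0,0],
    [0,0,0],
    [0,0,0],
    [0,0,0],
    [0,0,0]
  ],
  "grip": 0.5
}}

```text
time: 6.9
tcp_pos: [0.596, 0.0589, 0.2223]
ee_rot: [179.9, -0.0, 75.0]
ft_force: [-0.0, 0.4, -0.2]
grip_width: 0.499
grip_force: 0.0
```

{"name": "arm_command", "arguments": {
  "xyz": [
    [0,0,-10],
    [0,0,-25],
    [0,0,-45],
    [0,0,-65],
    [0,0,-80],
    [0,0,-90],
    [0,0,-90],
    [0,0,-90]
  ],
  "angular": [
    [0,0,0],
    [0,0,0],
    [0,0,0],
    [0,0,0],
    [0,0,0],
    [0,0,0],
    [0,0,0],
    [0,0,0]
  ]
}}

```text
time: 7.57
tcp_pos: [0.5959, 0.0589, 0.312]
ee_rot: [179.9, -0.0, 75.0]
ft_force: [-0.1, -0.4, -0.9]
grip_width: 0.498
grip_force: 0.0
```

Run:
```python
from h import *
T,S=get_calibration("top"),get_calibration("scene")
a=snapshot("top");b=snapshot("scene");c=get_calibration("wrist");w=snapshot("wrist")
rs=blob(b,172,8,(305,160,355,205));rw=blob(w,172,8,(0,0,640,400))
print(two(S,cen(rs),c,cen(rw)),cv2.minAreaRect(rw))
P=[onz(c,*p,.223).round(4) for p in cv2.boxPoints(cv2.minAreaRect(rw))];print(P)
v=np.vstack([cv2.resize(b[130:230,240:420],(540,300)),cv2.resize(w,(480,300))[:, :480] if 0 else cv2.resize(w,(540,300))])
cv2.imwrite("pics/c1.png",v[:,:,::-1])
th=np.radians(183.5); piv=np.array([.5957,.0588])-.08*np.array([np.cos(th),np.sin(th)])
g=piv+.175*np.array([np.cos(th),np.sin(th)]);print("piv",piv,"grip",g)
delta([g[0],g[1],.26],3.5)
```

```text
(array([0.59454724, 0.05601162, 0.2100124 ]), np.float64(0.0021834659712893986)) ((318.0, 214.0), (80.0, 14.0), 90.0)
[array([0.5987, 0.0932, 0.223 ]), array([0.6096, 0.0903, 0.223 ]), array([0.5921, 0.0235, 0.223 ]), array([0.5805, 0.0266, 0.223 ])]
piv [0.67555078 0.06368388] grip [0.50087719 0.05300039]
t 7.7167 tcp [0.5955 0.0589 0.31  ] [-1.7986e+02  4.0000e-02  7.5040e+01]
shift mm [-30.1 -89.8  50.3] turn [-0.002  0.002  1.249]
```

View pics/c1.png

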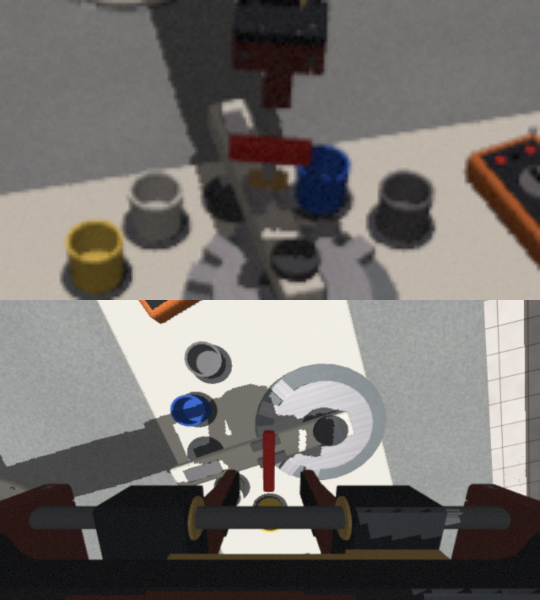

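The scene crop shows the bar (270,150) lying across the arm, raised on the brass key. Its height triangulates to 0.210 m, so it is held out. The wrist view shows the blue cup at (192,410). Next I take the beam.

{"name": "arm_command", "arguments": {
  "xyz": [
    [-3,-9,0],
    [-6,-18,0],
    [-9,-27,0],
    [-12,-36,0],
    [-15,-45,0],
    [-18,-54,0],
    [-21,-63,0],
    [-24,-72,0],
    [-27,-81,0],
    [-30,-90,0]
  ],
  "angular": [
    [0,0,0.1],
    [0,0,0.21],
    [0,0,0.32],
    [0,0,0.43],
    [0,0,0.54],
    [0,0,0.65],
    [0,0,0.76],
    [0,0,0.87],
    [0,0,0.98],
    [0,0,1.09]
  ],
  "grip": 0.85
}}

```text
time: 8.55
tcp_pos: [0.5003, 0.0531, 0.3103]
ee_rot: [-180.0, 0.1, 12.3]
ft_force: [0.5, -0.1, 0.1]
grip_width: 0.849
grip_force: 0.0
```

{"name": "arm_command", "arguments": {
  "xyz": [
    [0,0,0],
    [0,0,0],
    [0,0,0],
    [0,0,0]
  ],
  "angular": [
    [0,0,0.08],
    [0,0,0.16],
    [0,0,0.16],
    [0,0,0.16]
  ]
}}

```text
time: 8.88
tcp_pos: [0.5008, 0.0531, 0.3107]
ee_rot: [-180.0, 0.1, 3.6]
ft_force: [0.2, 0.6, -0.4]
grip_width: 0.854
grip_force: 0.0
```

Run:
```python
from h import *
T=get_calibration("top")
c=get_calibration("wrist");w=snapshot("wrist")
cv2.imwrite("pics/w2.png",w[:,:,::-1])
delta([.5009,.053,.146],3.5)
```

```text
t 8.9333 tcp [0.5009 0.0532 0.3109] [-1.80e+02  7.00e-02  3.57e+00]
shift mm [  0.2   0.2 164.9] turn [-0.     0.001  0.001]
```

View pics/w2.png

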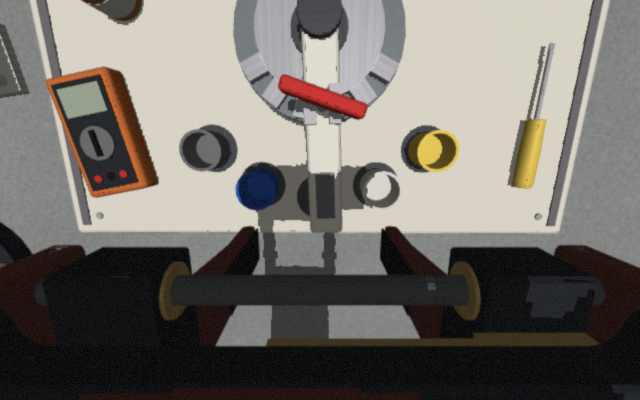

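The beam (322,130) lies between the fingers and the bar (322,97) is held out across it. I'll descend and grip lightly.

{"name": "arm_command", "arguments": {
  "xyz": [
    [0,0,15],
    [0,0,35],
    [0,0,60],
    [0,0,85],
    [0,0,110],
    [0,0,132],
    [0,0,150],
    [0,0,160],
    [0,0,165],
    [0,0,165]
  ],
  "angular": [
    [0,0,0],
    [0,0,0],
    [0,0,0],
    [0,0,0],
    [0,0,0],
    [0,0,0],
    [0,0,0],
    [0,0,0],
    [0,0,0],
    [0,0,0]
  ]
}}

```text
time: 9.77
tcp_pos: [0.5007, 0.0531, 0.1457]
ee_rot: [-180.0, 0.1, 3.5]
ft_force: [0.3, 0.2, 0.2]
grip_width: 0.849
grip_force: 0.0
```

{"name": "arm_command", "arguments": {
  "xyz": [
    [0,0,0],
    [0,0,0],
    [0,0,0],
    [0,0,0],
    [0,0,0],
    [0,0,0],
    [0,0,0]
  ],
  "angular": [
    [0,0,0],
    [0,0,0],
    [0,0,0],
    [0,0,0],
    [0,0,0],
    [0,0,0],
    [0,0,0]
  ],
  "grip": 0,
  "squeeze": 12
}}

```text
time: 10.35
tcp_pos: [0.5012, 0.0531, 0.147]
ee_rot: [180.0, -0.0, 3.4]
ft_force: [-1.7, 0.2, 2.0]
grip_width: 0.411
grip_force: 12.0
```

Run:
```python
from h import *
s=read_state();print(s["tcp_pos"],s["grip_width"],s["grip_force"],s["ft_force"])
M=R.from_euler("xyz",s["ee_rot"],degrees=True)
piv=np.array([.6755,.0637]);v=s["tcp_pos"][:2]-piv;print("r",np.hypot(*v),"ang",np.degrees(np.arctan2(v[1],v[0])))
b=np.array([.4879,.1349])-piv;print("blue",np.hypot(*b),np.degrees(np.arctan2(b[1],b[0])))
for k in range(1,11):
    a=-np.radians(2.5*k);q=R.from_euler("z",a).as_matrix()[:2,:2]@v-v
    print(k,(M.inv().apply([*q,0])*1000).round(1),round(-a,3))
```

```text
[0.50115015 0.05308973 0.14703579] 0.41059589715873573 11.988792568445206 [-1.71666816  0.21814345  2.01067921]
r 0.17467240299815848 ang -176.51749119706182
blue 0.20065692113655087 159.2166978639784
1 [ 0.2 -7.6 -0. ] 0.044
2 [  0.7 -15.2  -0. ] 0.087
3 [  1.5 -22.8  -0. ] 0.131
4 [  2.6 -30.3  -0. ] 0.175
5 [  4.1 -37.8  -0. ] 0.218
6 [  5.9 -45.2  -0. ] 0.262
7 [  8.  -52.5   0. ] 0.305
8 [ 10.5 -59.8   0. ] 0.349
9 [ 13.2 -66.9   0. ] 0.393
10 [ 16.3 -73.8   0. ] 0.436
```

{"name": "arm_command", "arguments": {
  "xyz": [
    [0.2,-7.6,0],
    [0.7,-15.2,0],
    [1.5,-22.8,0],
    [2.6,-30.3,0],
    [4.1,-37.8,0],
    [5.9,-45.2,0],
    [8,-52.5,0],
    [10.5,-59.8,0],
    [13.2,-66.9,0],
    [16.3,-73.8,0]
  ],
  "angular": [
    [0,0,0.044],
    [0,0,0.087],
    [0,0,0.131],
    [0,0,0.175],
    [0,0,0.218],
    [0,0,0.262],
    [0,0,0.305],
    [0,0,0.349],
    [0,0,0.393],
    [0,0,0.436]
  ]
}}

```text
time: 11.18
tcp_pos: [0.5129, 0.1279, 0.147]
ee_rot: [180.0, -0.0, -21.7]
ft_force: [-1.5, -2.0, 2.4]
grip_width: 0.409
grip_force: 12.0
```

{"name": "arm_command", "arguments": {
  "xyz": [
    [0,0,0],
    [0,0,0],
    [0,0,0],
    [0,0,0]
  ],
  "angular": [
    [0,0,0],
    [0,0,0],
    [0,0,0],
    [0,0,0]
  ]
}}

```text
time: 11.52
tcp_pos: [0.5128, 0.1276, 0.147]
ee_rot: [-180.0, -0.0, -21.5]
ft_force: [-1.8, 0.1, 4.4]
grip_width: 0.407
grip_force: 12.0
```

{"name": "arm_command", "arguments": {
  "xyz": [
    [0,0,0],
    [0,0,0],
    [0,0,0],
    [0,0,0],
    [0,0,0],
    [0,0,0]
  ],
  "angular": [
    [0,0,0],
    [0,0,0],
    [0,0,0],
    [0,0,0],
    [0,0,0],
    [0,0,0]
  ],
  "grip": 0.8
}}

```text
time: 12.02
tcp_pos: [0.5129, 0.1278, 0.1465]
ee_rot: [180.0, 0.0, -21.6]
ft_force: [0.4, 0.4, 0.4]
grip_width: 0.792
grip_force: 0.0
```

{"name": "arm_command", "arguments": {
  "xyz": [
    [0,0,-15],
    [0,0,-40],
    [0,0,-70],
    [0,0,-100],
    [0,0,-125],
    [0,0,-145],
    [0,0,-160],
    [0,0,-165],
    [0,0,-165]
  ],
  "angular": [
    [0,0,0],
    [0,0,0],
    [0,0,0],
    [0,0,0],
    [0,0,0],
    [0,0,0],
    [0,0,0],
    [0,0,0],
    [0,0,0]
  ]
}}

```text
time: 12.77
tcp_pos: [0.5133, 0.1279, 0.3131]
ee_rot: [-179.9, -0.1, -21.6]
ft_force: [-0.7, 0.6, 0.3]
grip_width: 0.804
grip_force: 0.0
```

Run:
```python
from h import *
S=get_calibration("scene")
b=snapshot("scene");c=get_calibration("wrist");w=snapshot("wrist")
rs=blob(b,172,8,(305,155,365,210));rw=blob(w,172,8,(0,0,640,400))
print(two(S,cen(rs),c,cen(rw)))
P=[onz(c,*p,.223) for p in cv2.boxPoints(cv2.minAreaRect(rw))];P=np.array(P);print(P.round(4),P.mean(0))
piv=np.array([.6755,.0637]);th=np.radians(158.5);k=piv+.08*np.array([np.cos(th),np.sin(th)]);print("knob expected",k)
v=np.vstack([cv2.resize(b[130:230,260:440],(540,300)),cv2.resize(w,(480,300))])if 0 else None
cv2.imwrite("pics/c3.png",np.vstack([cv2.resize(b[120:230,250:450],(640,352)),w[:240]])[:,:,::-1])
delta([k[0],k[1],.31],50)
```

```text
(array([0.60031775, 0.09313052, 0.21254672]), np.float64(0.0009149033856865106))
[[0.6171 0.124  0.223 ]
 [0.6261 0.1147 0.223 ]
 [0.5812 0.064  0.223 ]
 [0.5713 0.0728 0.223 ]] [0.59891868 0.09389827 0.223     ]
knob expected [0.60106659 0.0930201 ]
t 12.8667 tcp [0.5128 0.1278 0.3105] [ 1.7996e+02  7.0000e-02 -2.1550e+01]
shift mm [94.8 -0.1  0.4] turn [-0.000e+00  1.000e-03 -1.249e+00]
```

View pics/c3.png

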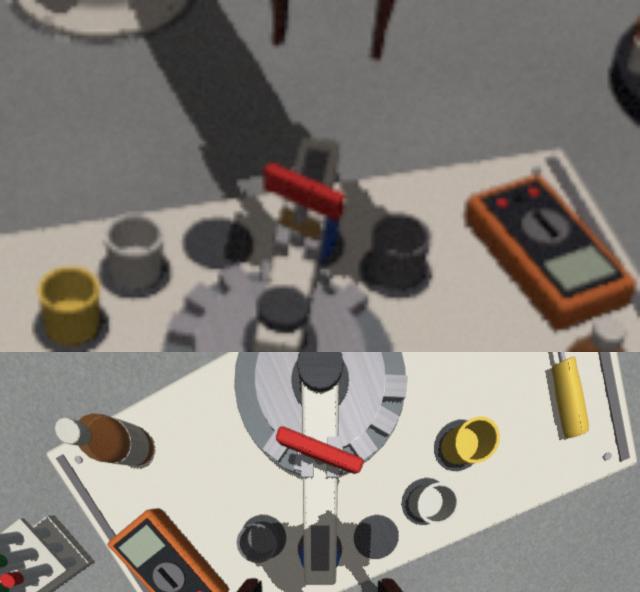

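The arm now covers the blue cup, seen below it at (320,550). The bar is at (0.600, 0.093), within 1 mm of where it should be, at yaw about 49°. Back to the handle.

{"name": "arm_command", "arguments": {
  "xyz": [
    [9.5,0,0],
    [19,0,0],
    [28.5,0,0],
    [38,0,0],
    [47.5,0,0],
    [57,0,0],
    [66.5,0,0],
    [76,0,0],
    [85.5,0,0],
    [94.5,0,0]
  ],
  "angular": [
    [0,0,-0.1],
    [0,0,-0.21],
    [0,0,-0.32],
    [0,0,-0.43],
    [0,0,-0.54],
    [0,0,-0.65],
    [0,0,-0.76],
    [0,0,-0.87],
    [0,0,-0.98],
    [0,0,-1.09]
  ],
  "grip": 0.5
}}

```text
time: 13.7
tcp_pos: [0.6009, 0.0928, 0.3093]
ee_rot: [-179.9, 0.2, 41.2]
ft_force: [0.1, -0.4, 0.6]
grip_width: 0.495
grip_force: 0.0
```

{"name": "arm_command", "arguments": {
  "xyz": [
    [0,0,0],
    [0,0,0],
    [0,0,0],
    [0,0,0]
  ],
  "angular": [
    [0,0,-0.08],
    [0,0,-0.14],
    [0,0,-0.14],
    [0,0,-0.14]
  ]
}}

```text
time: 14.03
tcp_pos: [0.6006, 0.093, 0.3099]
ee_rot: [-179.9, 0.1, 48.8]
ft_force: [0.1, -0.5, -0.3]
grip_width: 0.499
grip_force: 0.0
```

Run:
```python
from h import *
c=get_calibration("wrist");w=snapshot("wrist")
rw=blob(w,172,8,(0,0,640,400))
P=np.array([onz(c,*p,.223) for p in cv2.boxPoints(cv2.minAreaRect(rw))]);print(P.round(4),onz(c,*cen(rw),.22),cv2.minAreaRect(rw))
delta([.6006,.0931,.2215],49)
```

```text
[[0.6204 0.1245 0.223 ]
 [0.6288 0.1172 0.223 ]
 [0.5833 0.0646 0.223 ]
 [0.5742 0.0725 0.223 ]] [0.60240658 0.09596456 0.22      ] ((318.0, 211.5), (81.0, 14.0), 90.0)
t 14.0833 tcp [0.6006 0.0931 0.3104] [-1.7992e+02  8.0000e-02  4.8810e+01]
shift mm [ 0.2  0.1 88.9] turn [-0.001  0.001 -0.003]
```

{"name": "arm_command", "arguments": {
  "xyz": [
    [0,0,15],
    [0,0,35],
    [0,0,55],
    [0,0,70],
    [0,0,80],
    [0,0,86],
    [0,0,89],
    [0,0,89],
    [0,0,89]
  ],
  "angular": [
    [0,0,0],
    [0,0,0],
    [0,0,0],
    [0,0,0],
    [0,0,0],
    [0,0,0],
    [0,0,0],
    [0,0,0],
    [0,0,0]
  ]
}}

```text
time: 14.83
tcp_pos: [0.6011, 0.0931, 0.2236]
ee_rot: [179.9, -0.1, 48.9]
ft_force: [0.1, 0.3, 0.3]
grip_width: 0.499
grip_force: 0.0
```

{"name": "arm_command", "arguments": {
  "xyz": [
    [0,0,0],
    [0,0,0],
    [0,0,0],
    [0,0,0],
    [0,0,0],
    [0,0,0],
    [0,0,-1],
    [0,0,-2],
    [0,0,-2]
  ],
  "angular": [
    [0,0,0],
    [0,0,0],
    [0,0,0],
    [0,0,0],
    [0,0,0],
    [0,0,0],
    [0,0,0],
    [0,0,0],
    [0,0,0]
  ],
  "grip": 0,
  "squeeze": 35
}}

```text
time: 15.58
tcp_pos: [0.5998, 0.0937, 0.223]
ee_rot: [-179.8, 0.1, 49.0]
ft_force: [-5.4, 2.3, -6.1]
grip_width: 0.132
grip_force: 35.0
```

{"name": "arm_command", "arguments": {
  "xyz": [
    [0,0,0],
    [0,0,0],
    [0,0,0],
    [0,0,0],
    [0,0,0],
    [0,0,0],
    [0,0,0],
    [0,0,0],
    [0,0,0],
    [0,0,0]
  ],
  "angular": [
    [0,0,0.06],
    [0,0,0.12],
    [0,0,0.18],
    [0,0,0.24],
    [0,0,0.3],
    [0,0,0.36],
    [0,0,0.42],
    [0,0,0.48],
    [0,0,0.54],
    [0,0,0.6]
  ]
}}

```text
time: 16.42
tcp_pos: [0.6, 0.0934, 0.223]
ee_rot: [-179.9, 0.2, 14.4]
ft_force: [-3.5, 3.0, -5.8]
grip_width: 0.137
grip_force: 35.0
```

{"name": "arm_command", "arguments": {
  "xyz": [
    [0,0,0],
    [0,0,0],
    [0,0,0],
    [0,0,0],
    [0,0,0],
    [0,0,0],
    [0,0,0],
    [0,0,0],
    [0,0,0],
    [0,0,0]
  ],
  "angular": [
    [0,0,0.07],
    [0,0,0.14],
    [0,0,0.21],
    [0,0,0.28],
    [0,0,0.35],
    [0,0,0.42],
    [0,0,0.49],
    [0,0,0.56],
    [0,0,0.62],
    [0,0,0.63]
  ]
}}

```text
time: 17.25
tcp_pos: [0.6001, 0.0932, 0.2222]
ee_rot: [179.9, 0.2, -21.7]
ft_force: [-3.1, 1.3, -9.7]
grip_width: 0.135
grip_force: 35.0
```

{"name": "arm_command", "arguments": {
  "xyz": [
    [0,0,0],
    [0,0,0]
  ],
  "angular": [
    [0,0,0],
    [0,0,0]
  ]
}}

```text
time: 17.42
tcp_pos: [0.6001, 0.0932, 0.2232]
ee_rot: [179.9, 0.2, -21.5]
ft_force: [-5.1, 0.9, -9.0]
grip_width: 0.134
grip_force: 35.0
```

{"name": "arm_command", "arguments": {
  "xyz": [
    [0,0,2],
    [0,0,4],
    [0,0,6],
    [0,0,8],
    [0,0,10],
    [0,0,12],
    [0,0,14],
    [0,0,16],
    [0,0,16]
  ],
  "angular": [
    [0,0,0],
    [0,0,0],
    [0,0,0],
    [0,0,0],
    [0,0,0],
    [0,0,0],
    [0,0,0],
    [0,0,0],
    [0,0,0]
  ]
}}

```text
time: 18.17
tcp_pos: [0.6001, 0.0932, 0.2082]
ee_rot: [180.0, 0.1, -21.5]
ft_force: [-5.1, 1.6, -7.1]
grip_width: 0.131
grip_force: 35.0
```

{"name": "arm_command", "arguments": {
  "xyz": [
    [0,0,0],
    [0,0,0],
    [0,0,0],
    [0,0,0],
    [0,0,0],
    [0,0,0]
  ],
  "angular": [
    [0,0,0],
    [0,0,0],
    [0,0,0],
    [0,0,0],
    [0,0,0],
    [0,0,0]
  ],
  "grip": 0.5
}}

```text
time: 18.67
tcp_pos: [0.6011, 0.093, 0.2093]
ee_rot: [-180.0, -0.1, -21.6]
ft_force: [-0.2, 0.6, -0.1]
grip_width: 0.493
grip_force: 0.0
```

{"name": "arm_command", "arguments": {
  "xyz": [
    [0,0,-10],
    [0,0,-25],
    [0,0,-45],
    [0,0,-70],
    [0,0,-95],
    [0,0,-110],
    [-15,0,-120],
    [-40,0,-120],
    [-60,0,-120],
    [-60,0,-120]
  ],
  "angular": [
    [0,0,0],
    [0,0,0],
    [0,0,0],
    [0,0,0],
    [0,0,0],
    [0,0,0],
    [0,0,0],
    [0,0,0],
    [0,0,0],
    [0,0,0]
  ]
}}

```text
time: 19.5
tcp_pos: [0.543, 0.1163, 0.3313]
ee_rot: [-179.9, -0.1, -21.5]
ft_force: [-1.3, -0.4, 1.1]
grip_width: 0.496
grip_force: 0.0
```

Run:
```python
from h import *
S=get_calibration("scene")
b=snapshot("scene");c=get_calibration("wrist");w=snapshot("wrist")
rs=blob(b,172,8,(305,155,365,210));rw=blob(w,172,8,(0,0,640,400))
p,g=two(S,cen(rs),c,cen(rw));print("bar",p,g)
P=np.array([onz(c,*q,.208) for q in cv2.boxPoints(cv2.minAreaRect(rw))]);print(P.round(4))
d=p[:2]-[.6755,.0637];print(np.hypot(*d),np.degrees(np.arctan2(d[1],d[0])))
cv2.imwrite("pics/c4.png",np.vstack([cv2.resize(b[120:230,250:450],(640,352)),w[:240]])[:,:,::-1])
print(read_state()["time"])
```

```text
bar [0.6015485  0.09263916 0.19904752] 0.00012383476574242527
[[0.6333 0.0858 0.208 ]
 [0.6294 0.076  0.208 ]
 [0.567  0.1001 0.208 ]
 [0.5711 0.1105 0.208 ]]
0.07941221506995648 158.6282895117333
19.6
```

View pics/c4.png

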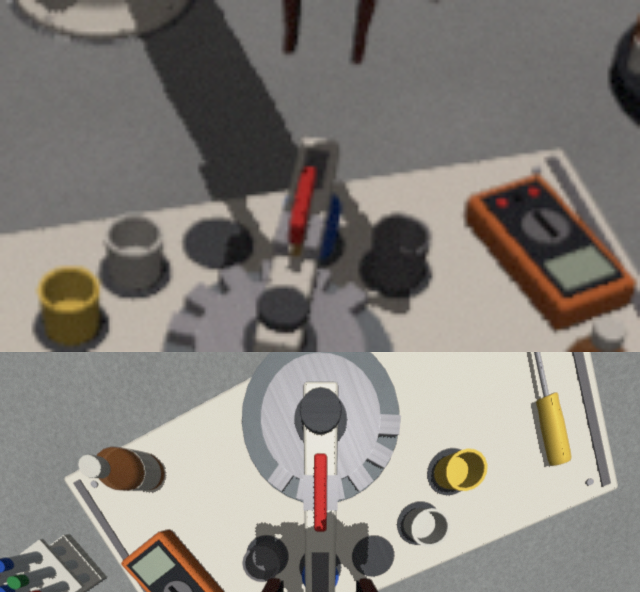

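The bar (305,205) is back along the arm and over the blue cup. Its height reads 0.199 m, against 0.196 when home. To make sure it is fully home, I'll press lightly on the bar's top with closed fingers and read the contact height.

{"name": "arm_command", "arguments": {
  "xyz": [
    [15,0,0],
    [35,0,0],
    [55,0,0],
    [63,0,0],
    [63,0,20],
    [63,0,40],
    [63,0,60],
    [63,0,75],
    [63,0,85],
    [63,0,88]
  ],
  "angular": [
    [0,0,0],
    [0,0,0],
    [0,0,0],
    [0,0,0],
    [0,0,0],
    [0,0,0],
    [0,0,0],
    [0,0,0],
    [0,0,0],
    [0,0,0]
  ],
  "grip": 0
}}

```text
time: 20.43
tcp_pos: [0.6032, 0.0917, 0.2381]
ee_rot: [179.9, 0.2, -21.6]
ft_force: [0.3, 0.9, -0.9]
grip_width: 0.002
grip_force: 0.0
```

{"name": "arm_command", "arguments": {
  "xyz": [
    [0,0,1],
    [0,0,2],
    [0,0,3],
    [0,0,4],
    [0,0,4],
    [0,0,4]
  ],
  "angular": [
    [0,0,0],
    [0,0,0],
    [0,0,0],
    [0,0,0],
    [0,0,0],
    [0,0,0]
  ]
}}

```text
time: 20.93
tcp_pos: [0.6037, 0.092, 0.2372]
ee_rot: [-180.0, -0.0, -21.6]
ft_force: [0.1, -0.8, 0.6]
grip_width: 0.006
grip_force: 0.0
```

{"name": "arm_command", "arguments": {
  "xyz": [
    [0,0,1],
    [0,0,2],
    [0,0,2],
    [0,0,2]
  ],
  "angular": [
    [0,0,0],
    [0,0,0],
    [0,0,0],
    [0,0,0]
  ]
}}

```text
time: 21.27
tcp_pos: [0.6035, 0.0919, 0.2345]
ee_rot: [180.0, 0.0, -21.6]
ft_force: [-0.4, 0.7, 0.4]
grip_width: 0.009
grip_force: 0.0
```

{"name": "arm_command", "arguments": {
  "xyz": [
    [0,0,1],
    [0,0,2],
    [0,0,2],
    [0,0,2]
  ],
  "angular": [
    [0,0,0],
    [0,0,0],
    [0,0,0],
    [0,0,0]
  ]
}}

```text
time: 21.6
tcp_pos: [0.6037, 0.092, 0.2333]
ee_rot: [-180.0, -0.0, -21.6]
ft_force: [-1.0, 0.3, 3.1]
grip_width: 0.004
grip_force: 1.8
```

The bar's top is at 0.2083 m (0.208 when home), so the plunger is fully home. I'll retreat and hand in.

{"name": "arm_command", "arguments": {
  "xyz": [
    [0,0,-10],
    [0,0,-30],
    [0,0,-55],
    [0,0,-80],
    [0,0,-100],
    [0,0,-110],
    [0,0,-110],
    [0,0,-110],
    [0,0,-110]
  ],
  "angular": [
    [0,0,0],
    [0,0,0],
    [0,0,0],
    [0,0,0],
    [0,0,0],
    [0,0,0],
    [0,0,0],
    [0,0,0],
    [0,0,0]
  ]
}}

```text
time: 22.35
tcp_pos: [0.6035, 0.092, 0.3413]
ee_rot: [180.0, 0.1, -21.6]
ft_force: [0.1, -0.1, -0.3]
grip_width: 0.007
grip_force: 0.0
```

```bash
python3 -c "
from rig import *
print(read_state()['tcp_pos'],read_state()['ft_force']);print(job_done())"
```

```text
[0.60351633 0.09196291 0.34130932] [ 0.12350456 -0.14725631 -0.30175852]
the job is handed in; nothing more can be done
None
```

The job is handed in at 22.4 s: the probe arm is over the blue cup at the -25° notch, the plunger's bar height measures fully home, and the meter, bottle and screwdriver were not touched.

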